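# Find the loose hammer handle and cap it

## Task

Four club hammers are clamped head down in the inspection rack; take each wooden handle and rock it gently to and fro along its hammer head, without straining it in its clamp, until you have felt which single one has play in its head. Then put the red marker cap fully home over the end of that loose handle and let go, leaving the green cap and everything else on the bench where it is.

Things in the scene. Friction and masses are not known exactly. Their poses are not given: they have to be found in the camera images.
- tip_a (a point): Centre of the upper end of an upright round wooden hammer handle; z up along it, x along the hammer head (rocking direction). About 217 mm above the bench. 29 mm across from 93 to 33 mm below this point, tapering to 26 mm for the last 18 mm, edge rounded. Four alike, in a row about 100 mm apart; the loose one cannot be seen and may be any letter or place.
- head_a (a point): Top centre of the steel head 133 mm below tip_a; x along the head. Head 104 x 40 x 40 mm, in a 110 x 64 mm clamp on a 170 x 420 mm bed plate, all fixed. The loose handle rocks about 0.08 rad each way about a pivot 153 mm below its tip, nearly freely (under 1 N), to a stop, and centres itself when let go; a firm grip that keeps it from tilting hides the play. A sound one is rigid in its head.
- hammer_a (a joint): How far the head under tip_a is wrung in its rubber-lined clamp, rad: 0 at rest, positive as the handle is pushed along the head's +x. A spring of 40 N m/rad about the pivot 153 mm below the tip: 5 N at 45 mm below the tip gives 0.0135 rad, 1.5 mm there. Over 0.055 rad either way (about 20 N there) the handle is strained and the job spoilt.
- tip_b (a point): Centre of the upper end of an upright round wooden hammer handle; z up along it, x along the hammer head (rocking direction). About 217 mm above the bench. 29 mm across from 93 to 33 mm below this point, tapering to 26 mm for the last 18 mm, edge rounded. Four alike, in a row about 100 mm apart; the loose one cannot be seen and may be any letter or place.
- head_b (a point): Top centre of the steel head 133 mm below tip_b; x along the head. Head 104 x 40 x 40 mm, in a 110 x 64 mm clamp on a 170 x 420 mm bed plate, all fixed. The loose handle rocks about 0.08 rad each way about a pivot 153 mm below its tip, nearly freely (under 1 N), to a stop, and centres itself when let go; a firm grip that keeps it from tilting hides the play. A sound one is rigid in its head.
- hammer_b (a joint): How far the head under tip_b is wrung in its rubber-lined clamp, rad: 0 at rest, positive as the handle is pushed along the head's +x. A spring of 40 N m/rad about the pivot 153 mm below the tip: 5 N at 45 mm below the tip gives 0.0135 rad, 1.5 mm there. Over 0.055 rad either way (about 20 N there) the handle is strained and the job spoilt.
- tip_c (a point): Centre of the upper end of an upright round wooden hammer handle; z up along it, x along the hammer head (rocking direction). About 217 mm above the bench. 29 mm across from 93 to 33 mm below this point, tapering to 26 mm for the last 18 mm, edge rounded. Four alike, in a row about 100 mm apart; the loose one cannot be seen and may be any letter or place.
- head_c (a point): Top centre of the steel head 133 mm below tip_c; x along the head. Head 104 x 40 x 40 mm, in a 110 x 64 mm clamp on a 170 x 420 mm bed plate, all fixed. The loose handle rocks about 0.08 rad each way about a pivot 153 mm below its tip, nearly freely (under 1 N), to a stop, and centres itself when let go; a firm grip that keeps it from tilting hides the play. A sound one is rigid in its head.
- hammer_c (a joint): How far the head under tip_c is wrung in its rubber-lined clamp, rad: 0 at rest, positive as the handle is pushed along the head's +x. A spring of 40 N m/rad about the pivot 153 mm below the tip: 5 N at 45 mm below the tip gives 0.0135 rad, 1.5 mm there. Over 0.055 rad either way (about 20 N there) the handle is strained and the job spoilt.
- tip_d (a point): Centre of the upper end of an upright round wooden hammer handle; z up along it, x along the hammer head (rocking direction). About 217 mm above the bench. 29 mm across from 93 to 33 mm below this point, tapering to 26 mm for the last 18 mm, edge rounded. Four alike, in a row about 100 mm apart; the loose one cannot be seen and may be any letter or place.
- head_d (a point): Top centre of the steel head 133 mm below tip_d; x along the head. Head 104 x 40 x 40 mm, in a 110 x 64 mm clamp on a 170 x 420 mm bed plate, all fixed. The loose handle rocks about 0.08 rad each way about a pivot 153 mm below its tip, nearly freely (under 1 N), to a stop, and centres itself when let go; a firm grip that keeps it from tilting hides the play. A sound one is rigid in its head.
- hammer_d (a joint): How far the head under tip_d is wrung in its rubber-lined clamp, rad: 0 at rest, positive as the handle is pushed along the head's +x. A spring of 40 N m/rad about the pivot 153 mm below the tip: 5 N at 45 mm below the tip gives 0.0135 rad, 1.5 mm there. Over 0.055 rad either way (about 20 N there) the handle is strained and the job spoilt.
- cap_red: Red plastic marker cap standing mouth down on the bench, to one side of the rack: a round cup, 41 mm outside diameter at the mouth, 39 mm at the closed top, 55 mm tall, bore at least 30 mm, 47 mm deep, 60 g. Origin at the centre of its mouth (underside), z up through the closed top.
- cap_green: Green plastic marker cap standing mouth down on the bench, to one side of the rack: a round cup, 41 mm outside diameter at the mouth, 39 mm at the closed top, 55 mm tall, bore at least 30 mm, 47 mm deep, 60 g. Origin at the centre of its mouth (underside), z up through the closed top. A bystander: leave it.
- cap_red_seat (a point): Centre of the inner end face of the red cap, 47 mm above its mouth: it rests on the handle's end when the cap is fully home.
- oil: Bystander: yellow oil bottle with red cap, 54 mm across, 150 mm tall; origin at the centre of its underside.
- tape: Bystander: black ring of tape lying flat, 90 mm across, 25 mm high; origin at the centre of its underside.
- driver: Bystander: screwdriver lying flat; origin under its middle, x towards its tip.
- coupling: Bystander: aluminium hose coupling, 72 mm across, 68 mm tall; origin at the centre of its underside.
- brush: Bystander: hand brush lying flat; origin under its middle, x towards its bristle end.
There are look-alikes about, which are no part of the job. There is more than one size of the cap_red; the one meant has the size given above.

How it is judged:
By the outcome, as a careful person would: the job done as asked, in the order asked, and still so for the second after the job is handed in, with the robot touching nothing.
It also fails if it takes over 72 s, if anything falls off the work surface, if the arm or the gripper's body presses on something with over 40 N, if the wrist force passes 120 N, or if a joint passes its speed limit or range.

## Robot

A 6-joint arm with a two-finger parallel gripper is mounted at the origin on the work surface. World frame = base frame: x ahead of the robot, y to its left, z up, the work surface at z = 0. Lengths are in mm, angles in rad, forces in N, time in s.
With the tool pointing down it reaches from about 350 to 875 mm from the base axis. Payload 4.2 kg.
Tool frame: the origin (TCP) lies between the finger pads; the fingertips stand 14 mm ahead of it and the grasp point (between the pads) lies 5 mm behind it; z points along the fingers, y is the line along which they close (so a half turn about z gives the same grasp; the last joint's range is limited). The gripper opens to 85 mm and grips with 20 to 120 N. Pads are 22 mm wide; open, the fingers measure 114 mm over their backs; the gripper's body (76 mm by 85 mm) begins 54 mm behind the grasp point. The pads swing forward as they close: fully open they stand 13 mm farther back than shut.
Start: joints at [-0.896, 0.385, 0.008, 0, -1.194, -0.259], TCP at [252.464, -571.718, 245.312] pointing down, gripper open.
Joint ranges: [-3.14, 3.14], [-1.21, 2.06], [-1.07, 1.41], [-3.16, 2.05], [-2.99, -0.16], [-3.1, 3.1]. Speed limits (rad/s): [2.79, 2.79, 3.14, 3.14, 3.14, 3.14].

## Interface

Orientations are given as a unit quaternion [x, y, z, w].
In Python, from bench import * gives the robot as it stands.
- The arm moves only by the tool carry_out, never from a script. Its argument "motion" is a list of rows, each a list of 7 numbers: the turn, a rotation vector about the tool's x, y, z in rad, then the shift along the tool's x, y, z in mm, then the opening, from -1 (shut) to 1 (fully open), so that 0 is half open. A call has 1 to 5 rows; each row is the pose to reach, as a shift and turn from the pose commanded when the call began, along the tool's axes at that moment; what a row does not reach only later rows make up. A row lasts 1/8 s, in which the tool goes at most 62.5 mm and 10.7 degrees, less where a joint would pass 70% of its speed; a pose out of reach is approached as far as the arm can. A call with a gripper value outside its range is refused whole. The fingers move at their own pace and stop on an object; the grip force is fixed at half the most. Time passes only in rows, so rows that repeat a pose let the fingers close. It gives the time, the measured TCP pose, the force, the opening and the grip force at its end, in the units of the state.
- read_state(): the state, without advancing time (a new reading comes with each control period).
- get_image(name): name is "scene" or "top" or "wrist"; returns a dict with "color" (384x512x3 uint8, blue, green, red), "mtx" (3x3 intrinsics, pixels), "position" and "orientation" of the camera in the world. Camera axes: x right, y down, z forward; pixel columns grow to the right and rows downward; lengths in mm; the calibration is good to about 2 mm. A picture is of the moment at which its call begins. There is no depth.
- job_done(): hands the job in; it is judged then, once.
The state is a dict: "clock": time; "joints": joint angles; "joint_vel": joint speeds; "joint_efforts": joint torques, N m; "position": TCP position; "ee_rot": TCP orientation; "contact_force": force on the tool from outside, world axes, zero at the start; "wrist_torque": the same for the moment, N m; "gripper_width": finger opening in mm; "grasp_force": force on a finger pad.
Only numpy, scipy, OpenCV 4.12 (cv2) and the standard library are available. Lean on these libraries where they do the work, as an engineer would, in place of code of your own. Each camera call takes 0.05 s, during which the arm holds its last target. There are 200 camera calls.

## Working session

There is one attempt and no reset: what is moved stays moved. The work goes in short steps, Python scripts to look and compute and a tool call to move; the robot and the scene stay as the last step left them, time stands still between calls to the robot, and variables do not carry over. Pictures are saved under pics/ and viewed, at most 10 in all, crops included, and the job is handed in when it is done.

Besides the shell and the picture viewer there is one more tool, called after "Emit:" as name([rows], argument=value, ...), one row to a line, values as JSON. carry_out: Moves the arm, as the interface text tells. Its arguments: {"type":"object","properties":{"motion":{"type":"array"}},"required":["motion"]}

```bash
mkdir -p pics; cat > h.py <<'E'
from bench import *
import numpy as np, cv2
from scipy.spatial.transform import Rotation as R
def snap(n,fn=None):
    im=get_image(n)
    if fn: cv2.imwrite('pics/'+fn,im['color'])
    return im
def ray(im,u,v):
    d=np.linalg.inv(im['mtx'])@[u,v,1]
    return np.array(im['position']),R.from_quat(im['orientation']).apply(d)
def onz(im,u,v,z):
    p,d=ray(im,u,v); return p+d*(z-p[2])/d[2]
def proj(im,P):
    q=R.from_quat(im['orientation']).inv().apply(np.array(P)-im['position'])@np.array(im['mtx']).T
    return q[:2]/q[2]
E
python3 - <<'E'
from h import *
a=snap('scene'); b=snap('top')
cv2.imwrite('pics/s.png',cv2.resize(a['color'],(800,600),interpolation=cv2.INTER_CUBIC))
cv2.imwrite('pics/t.png',cv2.resize(b['color'],(800,600),interpolation=cv2.INTER_CUBIC))
for i in(a,b): print(i['position'],i['mtx'][0][0],R.from_quat(i['orientation']).as_matrix().round(2).tolist())
print(read_state())
E
```

```text
[1201.03330706 -821.94614061 1027.41320097] 433.5291471875302 [[0.81, 0.39, -0.44], [0.59, -0.53, 0.62], [0.01, -0.76, -0.65]]
[ 4.56561366e+02 -1.44961276e-01  1.49838224e+03] 396.17448526879986 [[0.02, -0.99, 0.12], [-1.0, -0.02, -0.02], [0.02, -0.12, -0.99]]
{'clock': 0.1, 'joints': array([-8.96389937e-01,  3.85459788e-01,  6.72648110e-03, -4.37249382e-04,
       -1.19403393e+00, -2.58607194e-01]), 'joint_vel': array([-0.00237795, -0.00076451,  0.00176676,  0.00186922,  0.0004298 ,
       -0.00037964]), 'joint_efforts': array([-7.77624027e-04, -3.93319702e+01,  1.88928741e+01,  4.19800848e+00,
       -2.64125905e-03,  8.50703572e-06]), 'position': array([ 252.2555955 , -571.26294209,  244.32853596]), 'ee_rot': array([-2.06326179e-01,  9.78482752e-01,  9.71551853e-04, -2.61730062e-04]), 'contact_force': array([-0.47521285,  1.0655497 ,  0.52291333]), 'wrist_torque': array([0.02245216, 0.09485596, 0.05419391]), 'grasp_force': 0.0, 'gripper_width': 85.40986283885466}
```

View pics/s.png

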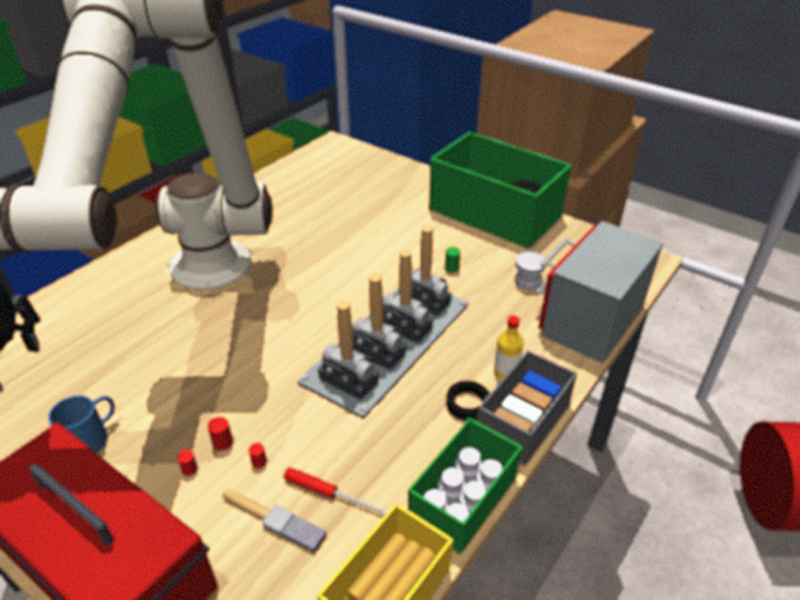

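View pics/t.png

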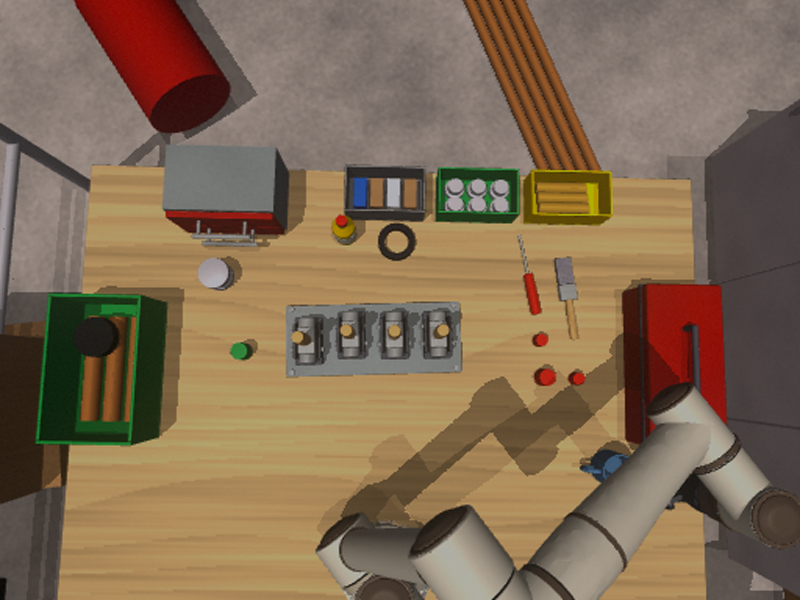

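The scene shows four hammers in a row at top-view (800x600) (305,338), (347,331), (394,331), (442,331), and the green cap at (240,351). Three red caps could be the one meant: (541,340), (545,377) and (577,379). I'll measure each against the given size and check them in one crop.

```bash
python3 - <<'E'
from h import *
a=snap('scene'); b=snap('top')
hs=lambda i:cv2.cvtColor(i['color'],cv2.COLOR_BGR2HSV)
for nm,im in(('top',b),('scene',a)):
    h=hs(im)
    for col,m in(('red',cv2.inRange(h,(0,170,60),(6,255,255))|cv2.inRange(h,(172,170,60),(180,255,255))),('green',cv2.inRange(h,(50,120,40),(75,255,255)))):
        n,l,s,c=cv2.connectedComponentsWithStats(m)
        for k in range(1,n):
            if 25<s[k][4]<900:
                p=onz(im,*c[k],40)
                print(nm,col,c[k].round(1),s[k],p.round())
c1=cv2.resize(b['color'][205:255,330:385],(440,400),interpolation=cv2.INTER_CUBIC)
c2=cv2.resize(b['color'][190:245,180:300],(800,367),interpolation=cv2.INTER_CUBIC)
c3=cv2.resize(a['color'][255:310,105:180],(360,264),interpolation=cv2.INTER_CUBIC)
o=np.zeros((600,800,3),np.uint8); o[:200,:220]=cv2.resize(c1,(220,200)); o[:264-64,230:590]=c3[:200]; o[210:577]=c2
cv2.imwrite('pics/c.png',o)
# handle tips approx
for u,v in((300,338),(346,331),(394,332),(442,331)): print(onz(b,u*.64,v*.64,217).round())
E
```

```text
top red [143.5 141.2] [106 135  75  15 728] [803. 405.  40.]
top red [217.9 141. ] [215 138   7   7  40] [811. 127.  40.]
top red [340.2 187.8] [335 175  11  26 160] [ 644. -333.   40.]
top red [403.6 200.9] [399 185  10  29 176] [ 600. -569.   40.]
top red [345.5 217.2] [341 214  10   8  56] [ 534. -352.   40.]
top red [348.8 241.2] [342 236  14  11 113] [ 447. -363.   40.]
top red [368.8 242. ] [364 239  11   7  62] [ 445. -437.   40.]
top red [404.3 267.9] [400 249  10  35 215] [ 354. -566.   40.]
top red [415.  272.7] [413 267   7  13  47] [ 337. -605.   40.]
top green [297.5 126.7] [295 123   6   9  26] [ 873. -172.   40.]
top green [152.6 224.3] [148 219  10  11  86] [495. 356.  40.]
top green [ 65.6 243.1] [ 65 231   3  26  28] [421. 666.  40.]
scene red [ 97.2 123.2] [ 90 116  18  14  71] [-331.   94.   40.]
scene red [349.2 190.8] [346 172   9  38  68] [763. 336.  40.]
scene red [328.2 205.1] [325 202   7   7  40] [740. 223.  40.]
scene red [140.3 277. ] [133 267  15  21 232] [ 459. -374.   40.]
scene red [164.5 290.9] [160 284  10  15 117] [ 551. -368.   40.]
scene red [119.2 295.2] [114 287  11  17 142] [ 461. -453.   40.]
scene red [197.7 308.4] [182 300  33  19 275] [ 664. -356.   40.]
scene red [ 17.6 366.2] [  0 348  36  36  91] [ 428. -734.   40.]
scene red [123.7 373.5] [102 356  37  28 521] [ 647. -597.   40.]
scene green [ 5.2 39.2] [  0  12  17  47 445] [-1555.   382.    40.]
scene green [191.2  83.7] [174  76  36  19 302] [-267.  619.   40.]
scene green [289.2 165.7] [286 158   8  16 107] [508. 334.  40.]
[518. 188. 217.]
[534.  93. 217.]
[534.  -6. 217.]
[ 538. -105.  217.]
```

View pics/c.png

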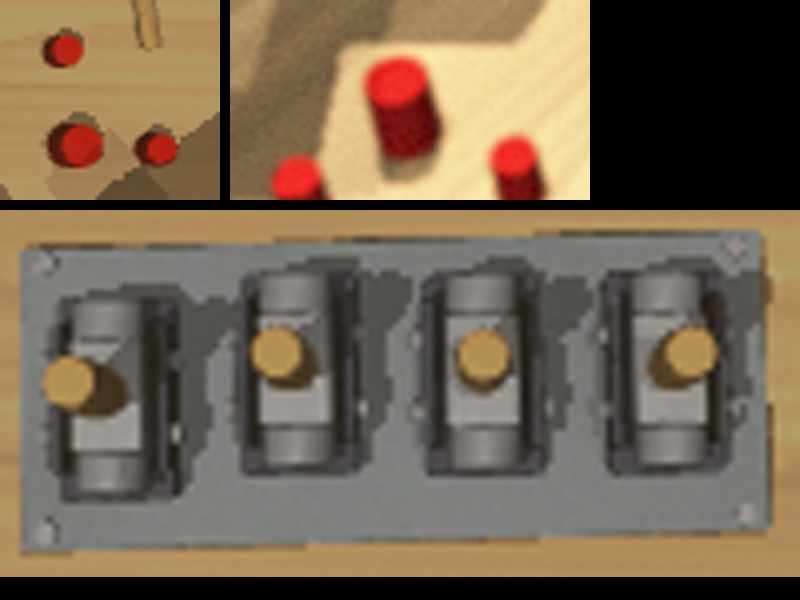

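The crop shows the cap at top-view native pixel (349,241) is clearly the large one. Its closed top is about 10.5 px across, which is 39 mm, matching the green cap. The other two, at (345,217) and (369,242), are only about 8 px (29 mm). I'll set out for the nearest hammer.

Emit:
carry_out([
  [0,0,-0.18,-20,15,-60,1],
  [0,0,-0.36,-70,50,-86,1],
  [0,0,-0.54,-120,85,-86,1],
  [0,0,-0.72,-170,120,-86,1],
  [0,0,-0.9,-220,155,-86,1],
])

```text
clock: 0.82
position: [391.3, -339.9, 331.4]
ee_rot: [-0.614, 0.79, -0.0, 0.0]
contact_force: [0.4, -0.4, 0.8]
gripper_width: 85.3
grasp_force: 0.0
```

```bash
cat >> h.py <<'E'
def to(P,yaw=180):
    "tool-frame turn (z) and shift to world P with tool y at yaw deg, tool down"
    s=read_state(); r=R.from_quat(s['ee_rot'])
    y=np.array([np.cos(np.radians(yaw)),np.sin(np.radians(yaw)),0]); z=np.array([0,0,-1.])
    T=R.from_matrix(np.c_[np.cross(y,z),y,z])
    print('at',s['position'].round(1),'clk',s['clock'],'F',s['contact_force'].round(1),'j6',s['joints'][5].round(2))
    print('turn',(r.inv()*T).as_rotvec().round(3),'shift',r.inv().apply(np.array(P)-s['position']).round(1))
E
python3 -c "
from h import *
to([538,-105,330])"
```

```text
at [ 391.3 -339.9  331.4] clk 0.825 F [ 0.4 -0.4  0.8] j6 0.15
turn [-0.     0.    -0.249] shift [-263.8  -84.2    1.4]
```

Emit:
carry_out([
  [0,0,-0.12,-55,-17,0,1],
  [0,0,-0.25,-110,-34,0,1],
  [0,0,-0.25,-165,-51,0,1],
  [0,0,-0.25,-220,-70,1,1],
  [0,0,-0.25,-264,-84,1,1],
])

```text
clock: 1.45
position: [539.4, -105.4, 330.1]
ee_rot: [-0.706, 0.708, 0.0, -0.0]
contact_force: [0.0, -1.0, -0.1]
gripper_width: 85.2
grasp_force: 0.0
```

```bash
python3 -c "
from h import *
to([538,-105,330])
im=snap('wrist','w1.png'); print(im['position'],R.from_quat(im['orientation']).as_matrix().round(2).tolist(),im['mtx'][0][0])
for P in([538,-105,217],[534,-6,217]): print(proj(im,P))
"
```

```text
at [ 539.4 -105.4  330.1] clk 1.45 F [ 0.  -1.  -0.1] j6 -0.11
turn [ 0.     0.    -0.004] shift [-0.4  1.4  0.1]
[ 538.18043188 -173.0179293   458.35865539] [[-1.0, 0.0, -0.0], [0.0, 0.96, 0.27], [0.0, 0.27, -0.96]] 275.64018791999524
[256.3256068  188.94222766]
[260.49852396 283.67900866]
```

View pics/w1.png

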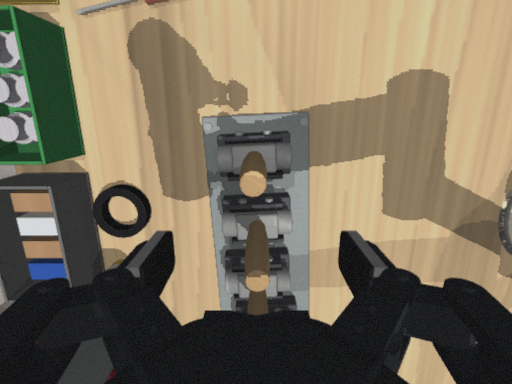

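The wrist view shows the nearest tip at (253,183) and the next at (258,282). The heads lie almost along world x.

```bash
python3 -c "
from h import *
im=get_image('wrist')
for u in((253,183),(258,282)): print(onz(im,*u,217).round(1))
b=get_image('top')
hs=cv2.cvtColor(b['color'],cv2.COLOR_BGR2HSV); m=cv2.inRange(hs,(12,90,130),(22,255,255))
c=im['color']; g=cv2.cvtColor(c,cv2.COLOR_BGR2HSV); print(g[183,253],g[150,100])
m=cv2.inRange(g,(5,60,90),(25,255,255))
m[:170]=0;m[300:]=0;m[:,:225]=0;m[:,290:]=0
n,l,s,cc=cv2.connectedComponentsWithStats(m)
for k in range(1,n):
  if s[k][4]>60: print(s[k],cc[k])
"
```

```text
[ 543.7 -107.5  217. ]
[538.9  -5.1 217. ]
[ 17 100 192] [ 18  85 210]
[242 170  28  24 569] [255.69947276 180.57293497]
[247 266  25  24 446] [259.24887892 277.99327354]
```

Emit:
carry_out([
  [0,0,0,1.5,-2.5,55,1],
  [0,0,0,1.5,-2.5,110,1],
  [0,0,0,1.5,-2.5,163,0.5],
  [0,0,0,1.5,-2.5,163,0],
  [0,0,0,1.5,-2.5,163,-0.12],
])

```text
clock: 2.22
position: [542.2, -109.7, 169.5]
ee_rot: [-0.705, 0.709, -0.001, 0.001]
contact_force: [0.1, -0.2, 0.6]
gripper_width: 37.4
grasp_force: 0.0
```

Emit:
carry_out([
  [0,0,0,0,0,0,-0.12],
  [0,0,0,0,0,0,-0.12],
])

```text
clock: 2.48
position: [541.9, -109.0, 169.1]
ee_rot: [-0.705, 0.709, -0.001, 0.001]
contact_force: [0.6, 0.5, 1.1]
gripper_width: 37.4
grasp_force: 0.0
```

Emit:
carry_out([
  [0,0,0,0,3,0,-0.12],
  [0,0,0,0,3,0,-0.12],
  [0,0,0,0,3,0,-0.12],
])

```text
clock: 2.85
position: [538.3, -108.9, 167.6]
ee_rot: [-0.705, 0.709, -0.0, 0.0]
contact_force: [0.5, 0.2, 0.5]
gripper_width: 38.2
grasp_force: 0.3
```

Emit:
carry_out([
  [0,0,0,0,-6,0,-0.12],
  [0,0,0,0,-6,0,-0.12],
  [0,0,0,0,-6,0,-0.12],
])

```text
clock: 3.22
position: [544.0, -109.0, 167.0]
ee_rot: [-0.705, 0.709, 0.0, -0.0]
contact_force: [-0.3, 0.9, 0.8]
gripper_width: 37.5
grasp_force: 0.0
```

Emit:
carry_out([
  [0,0,0,0,1.5,0,-0.2],
  [0,0,0,0,1.5,0,-0.25],
  [0,0,0,0,1.5,0,-0.25],
])

```text
clock: 3.6
position: [542.5, -109.0, 167.3]
ee_rot: [-0.705, 0.709, 0.0, -0.0]
contact_force: [0.2, 0.4, 0.1]
gripper_width: 32.1
grasp_force: 0.0
```

Emit:
carry_out([
  [0,0,0,0,2,0,-0.25],
  [0,0,0,0,4,0,-0.25],
  [0,0,0,0,4,0,-0.25],
])

```text
clock: 3.98
position: [539.8, -109.0, 167.6]
ee_rot: [-0.705, 0.709, -0.001, 0.001]
contact_force: [4.3, -1.3, -2.0]
gripper_width: 32.1
grasp_force: 2.4
```

Emit:
carry_out([
  [0,0,0,0,-4,0,-0.25],
  [0,0,0,0,-8,0,-0.25],
  [0,0,0,0,-8,0,-0.25],
])

```text
clock: 4.35
position: [545.0, -109.0, 166.9]
ee_rot: [-0.705, 0.709, 0.002, -0.002]
contact_force: [-4.0, 0.1, 2.7]
gripper_width: 31.9
grasp_force: 1.7
```

The first hammer (y≈-109) is sound: ±4 N for about 1.2 mm, which is the rigid stiffness. On to the next one.

Emit:
carry_out([
  [0,0,0,0,3,-40,-0.1],
  [0,0,0,0,3,-80,0.3],
  [0,0,0,-30,5,-85,0.6],
  [0,0,0,-80,7.5,-85,0.6],
  [0,0,0,-102,7.5,-85,0.6],
])

```text
clock: 4.97
position: [539.6, -5.1, 252.6]
ee_rot: [-0.706, 0.708, -0.0, 0.001]
contact_force: [0.5, -0.9, 0.5]
gripper_width: 68.3
grasp_force: 0.0
```

Emit:
carry_out([
  [0,0,0,0,0,30,0.5],
  [0,0,0,0,0,85,0.2],
  [0,0,0,0,0,85,-0.12],
  [0,0,0,0,0,85,-0.2],
  [0,0,0,0,0,85,-0.25],
])

```text
clock: 5.6
position: [540.6, -6.9, 169.5]
ee_rot: [-0.705, 0.709, -0.001, 0.001]
contact_force: [0.1, -0.3, 0.7]
gripper_width: 31.7
grasp_force: 0.2
```

Emit:
carry_out([
  [0,0,0,0,1,0,-0.25],
  [0,0,0,0,3,0,-0.25],
  [0,0,0,0,3,0,-0.25],
])

```text
clock: 5.98
position: [537.3, -6.8, 168.2]
ee_rot: [-0.705, 0.709, -0.001, 0.001]
contact_force: [1.0, -0.5, 0.3]
gripper_width: 32.1
grasp_force: 0.5
```

Emit:
carry_out([
  [0,0,0,0,-3,0,-0.25],
  [0,0,0,0,-6,0,-0.25],
  [0,0,0,0,-6,0,-0.25],
])

```text
clock: 6.35
position: [541.5, -7.1, 166.8]
ee_rot: [-0.705, 0.709, 0.001, -0.001]
contact_force: [-2.8, -0.3, 1.8]
gripper_width: 32.3
grasp_force: 1.8
```

Emit:
carry_out([
  [0,0,0,0,4,0,-0.25],
  [0,0,0,0,7.5,0,-0.25],
  [0,0,0,0,7.5,0,-0.25],
])

```text
clock: 6.72
position: [536.4, -6.8, 167.7]
ee_rot: [-0.705, 0.709, -0.001, 0.001]
contact_force: [4.0, -0.9, -2.6]
gripper_width: 31.8
grasp_force: 2.0
```

Emit:
carry_out([
  [0,0,0,0,-4,0,-0.25],
  [0,0,0,0,-8,0,-0.25],
  [0,0,0,0,-8,0,-0.25],
])

```text
clock: 7.1
position: [541.7, -7.2, 166.9]
ee_rot: [-0.705, 0.709, 0.001, -0.002]
contact_force: [-4.9, 1.2, 2.0]
gripper_width: 32.1
grasp_force: 2.2
```

```bash
python3 -c "
from h import *
to([535,93,167])
b=get_image('top')
c=cv2.resize(b['color'][190:245,180:300],(800,367),interpolation=cv2.INTER_CUBIC)
im=snap('wrist','w2.png'); print(proj(im,[535,93,217]),proj(im,[520,190,217]))"
```

```text
at [541.7  -7.2 166.9] clk 7.1 F [-4.9  1.2  2. ] j6 -0.29
turn [ 0.004 -0.    -0.006] shift [-1.001e+02  7.200e+00 -1.000e-01]
[270.31339725 510.64112737] [296.7794699  629.59739624]
```

View pics/w2.png

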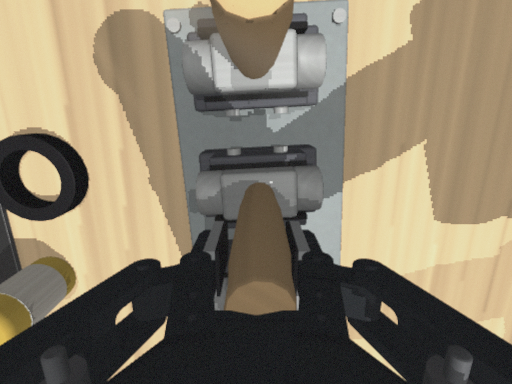

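The view shows the second handle caged. It is sound too (±4–5 N). Third next.

Emit:
carry_out([
  [0,0,0,0,3,-40,-0.1],
  [0,0,0,0,3,-80,0.3],
  [0,0,0,-30,4,-85,0.6],
  [0,0,0,-80,4,-85,0.6],
  [0,0,0,-100,4,-85,0.6],
])

```text
clock: 7.82
position: [540.4, 95.1, 252.7]
ee_rot: [-0.706, 0.708, -0.001, 0.001]
contact_force: [-0.3, -0.5, -0.4]
gripper_width: 68.5
grasp_force: 0.0
```

Emit:
carry_out([
  [0,0,0,0,0,30,0.5],
  [0,0,0,0,0,85,0.2],
  [0,0,0,0,0,85,-0.12],
  [0,0,0,0,0,85,-0.2],
  [0,0,0,0,0,85,-0.25],
])

```text
clock: 8.45
position: [541.1, 93.4, 169.7]
ee_rot: [-0.705, 0.709, -0.001, 0.002]
contact_force: [0.0, -1.4, 0.1]
gripper_width: 32.2
grasp_force: 0.0
```

Emit:
carry_out([
  [0,0,0,0,2,0,-0.25],
  [0,0,0,0,4,0,-0.25],
  [0,0,0,0,4,0,-0.25],
])

```text
clock: 8.82
position: [535.6, 93.1, 167.8]
ee_rot: [-0.705, 0.709, -0.0, 0.0]
contact_force: [0.5, 0.8, -0.5]
gripper_width: 32.4
grasp_force: 0.0
```

Emit:
carry_out([
  [0,0,0,0,-4,0,-0.25],
  [0,0,0,0,-8,0,-0.25],
  [0,0,0,0,-8,0,-0.25],
])

```text
clock: 9.2
position: [543.9, 93.0, 167.1]
ee_rot: [-0.705, 0.709, 0.0, -0.0]
contact_force: [-0.2, -0.0, 0.1]
gripper_width: 32.1
grasp_force: 0.1
```

The third moves freely over 8 mm, well beyond the 3 mm gap. I'll rock it a little wider to confirm, then check the fourth.

Emit:
carry_out([
  [0,0,0,0,4,0,-0.25],
  [0,0,0,0,8,0,-0.25],
  [0,0,0,0,12,0,-0.25],
  [0,0,0,0,12,0,-0.25],
])

```text
clock: 9.7
position: [531.3, 93.1, 167.5]
ee_rot: [-0.705, 0.709, -0.0, 0.0]
contact_force: [0.7, 0.4, -0.4]
gripper_width: 32.2
grasp_force: 0.2
```

```bash
python3 -c "
from h import *
snap('wrist','w3.png')"
```

Emit:
carry_out([
  [0,0,0,0,-4,0,-0.25],
  [0,0,0,0,-8,0,-0.25],
  [0,0,0,0,-12,0,-0.25],
  [0,0,0,0,-15,0,-0.25],
  [0,0,0,0,-15,0,-0.25],
])

```text
clock: 10.38
position: [546.7, 93.0, 167.2]
ee_rot: [-0.705, 0.709, 0.0, -0.0]
contact_force: [-1.6, -0.1, 0.4]
gripper_width: 32.0
grasp_force: 0.2
```

View pics/w3.png

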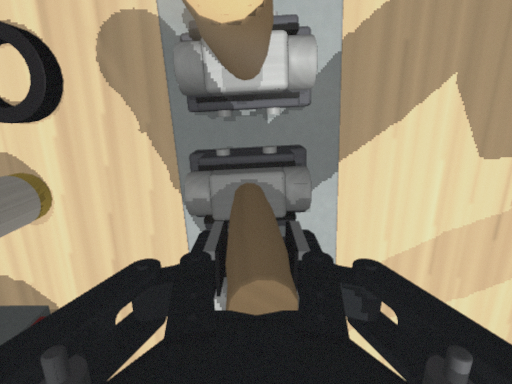

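The handle is caged and swings through 15 mm at under 2 N, so the third is the loose one. I'll still test the fourth, as the task asks for each.

Emit:
carry_out([
  [0,0,0,0,7,0,0],
  [0,0,0,0,8,-45,0.3],
  [0,0,0,0,8,-85,0.6],
  [0,0,0,-45,16,-85,0.6],
  [0,0,0,-96,24,-85,0.6],
])

```text
clock: 11.0
position: [522.6, 189.6, 253.3]
ee_rot: [-0.705, 0.71, -0.0, 0.001]
contact_force: [1.4, 0.2, -0.6]
gripper_width: 68.5
grasp_force: 0.0
```

Emit:
carry_out([
  [0,0,0,0,0,0,0.6],
  [0,0,0,0,0,50,0.4],
  [0,0,0,0,0,85,0.2],
  [0,0,0,0,0,85,-0.1],
  [0,0,0,0,0,85,-0.12],
])

```text
clock: 11.62
position: [524.0, 189.2, 168.9]
ee_rot: [-0.705, 0.709, -0.001, 0.001]
contact_force: [-0.2, -0.2, -0.5]
gripper_width: 37.6
grasp_force: 0.0
```

Emit:
carry_out([
  [0,0,0,0,0,0,-0.2],
  [0,0,0,0,0,0,-0.25],
  [0,0,0,0,3,0,-0.25],
  [0,0,0,0,3,0,-0.25],
])

```text
clock: 12.12
position: [520.4, 189.3, 167.9]
ee_rot: [-0.705, 0.709, -0.0, 0.001]
contact_force: [1.4, 0.8, 0.5]
gripper_width: 32.2
grasp_force: 0.4
```

Emit:
carry_out([
  [0,0,0,0,-3,0,-0.25],
  [0,0,0,0,-6,0,-0.25],
  [0,0,0,0,-6,0,-0.25],
])

```text
clock: 12.5
position: [524.9, 188.9, 166.9]
ee_rot: [-0.705, 0.709, 0.001, -0.002]
contact_force: [-4.9, 1.1, 3.5]
gripper_width: 32.1
grasp_force: 2.5
```

Emit:
carry_out([
  [0,0,0,0,4,0,-0.25],
  [0,0,0,0,7.5,0,-0.25],
  [0,0,0,0,7.5,0,-0.25],
])

```text
clock: 12.88
position: [519.5, 189.2, 167.4]
ee_rot: [-0.705, 0.709, -0.001, 0.001]
contact_force: [3.9, -0.7, -1.8]
gripper_width: 31.6
grasp_force: 1.9
```

Emit:
carry_out([
  [0,0,0,0,-3,0,0.1],
  [0,0,0,0,-3,-60,0.3],
  [0,0,0,0,-3,-120,1],
  [0,0,0,50,-15,-163,1],
  [0,0,0,96,-20,-163,1],
])

```text
clock: 13.5
position: [539.5, 92.9, 334.4]
ee_rot: [-0.706, 0.708, -0.001, 0.004]
contact_force: [0.2, 0.3, -1.0]
gripper_width: 85.6
grasp_force: 0.0
```

Emit:
carry_out([
  [0,0,0,0,0,0,1],
  [0,0,0,0,0,0,1],
])

```text
clock: 13.75
position: [537.9, 93.0, 330.0]
ee_rot: [-0.705, 0.709, 0.0, -0.0]
contact_force: [-1.1, 0.1, 0.4]
gripper_width: 85.8
grasp_force: 0.0
```

```bash
python3 -c "
from h import *
to([452,-366,250])
im=snap('wrist','w4.png'); c=im['color']; u0=proj(im,[539.3,93,217]); print(u0)
x,y=u0.astype(int); o=cv2.resize(c[y-50:y+50,x-60:x+60],(720,600),interpolation=cv2.INTER_CUBIC); cv2.imwrite('pics/w4c.png',o)
print('crop origin',x-60,y-50)"
```

```text
at [537.9  93.  330. ] clk 13.75 F [-1.1  0.1  0.4] j6 -0.47
turn [ 0.001  0.    -0.006] shift [459.5  83.2  80. ]
[253.19491938 188.60197925]
crop origin 193 138
```

View pics/w4c.png

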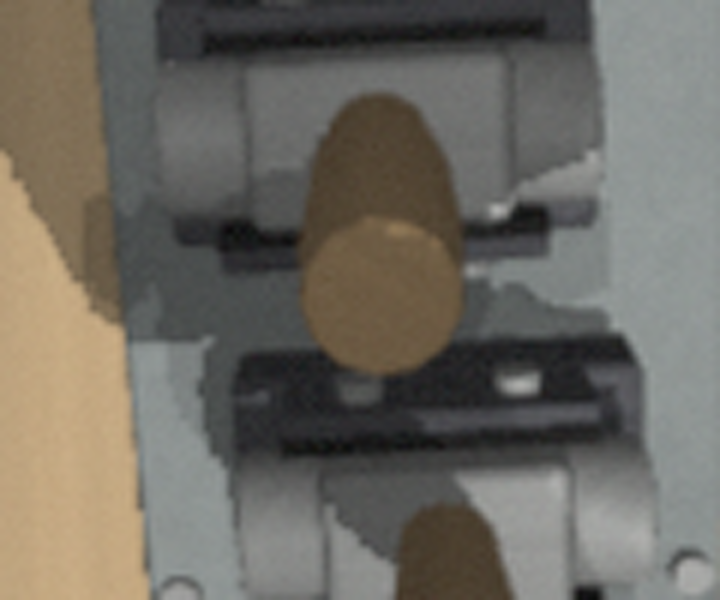

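The crop shows the loose handle's tip at native (256.8,187.2), i.e. about (536,92). All four are tested and the fourth is sound (±4–5 N). Now to the red cap.

Emit:
carry_out([
  [0,0,0,55,10,0,1],
  [0,0,0,110,20,0,1],
  [0,0,0,165,30,0,1],
  [0,0,0,220,40,0,1],
  [0,0,0,275,50,0,1],
])

```text
clock: 14.42
position: [486.6, -182.2, 330.0]
ee_rot: [-0.706, 0.708, 0.0, -0.0]
contact_force: [-0.0, -0.4, 0.6]
gripper_width: 85.2
grasp_force: 0.0
```

Emit:
carry_out([
  [0,0,0,50,10,30,0.6],
  [0,0,0,100,20,65,0.6],
  [0,0,0,150,30,100,0.6],
  [0,0,0,185,35,130,0.6],
  [0,0,0,185,35,130,0.6],
])

```text
clock: 15.05
position: [449.4, -366.8, 196.3]
ee_rot: [-0.705, 0.71, 0.004, -0.001]
contact_force: [0.7, -0.6, 0.2]
gripper_width: 68.3
grasp_force: 0.0
```

```bash
python3 -c "
from h import *
im=snap('wrist','w5.png'); to([452,-366,200])
print(proj(im,[452,-366,55]))
g=cv2.cvtColor(im['color'],cv2.COLOR_BGR2HSV)
m=cv2.inRange(g,(0,150,120),(8,255,255))|cv2.inRange(g,(172,150,120),(180,255,255))
n,l,s,c=cv2.connectedComponentsWithStats(m)
for k in range(1,n):
  if s[k][4]>80: print(s[k],c[k].round(1),onz(im,*c[k],55).round(1))
"
```

```text
at [ 450.5 -366.4  198.4] clk 15.1 F [-0.6  0.8  0.4] j6 0.4
turn [ 0.004  0.002 -0.005] shift [-0.4 -1.5 -1.6]
[251.39247439 181.35257983]
[244  85  29  29 647] [257.9  99.2] [ 445.1 -444.9   55. ]
[ 239  161   37   37 1064] [256.9 179. ] [ 446.5 -368.4   55. ]
[162 172  27  26 531] [174.8 184.8] [ 529.3 -362.9   55. ]
[ 93 184  29  11 102] [108.9 188.5] [ 596.2 -359.6   55. ]
[ 40 189  46  23 495] [ 56.4 200.3] [ 651.6 -347.5   55. ]
```

View pics/w5.png

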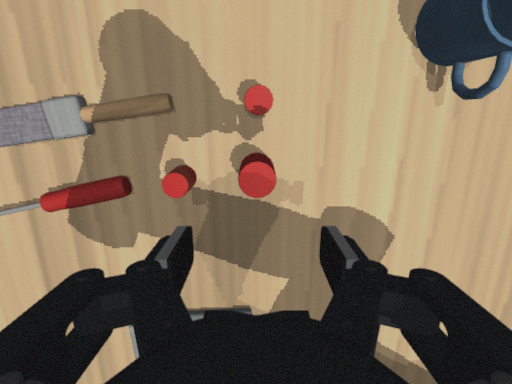

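The wrist view shows the large red cap at (257,179), with small ones at (258,99) and (175,185). The cap is at about (446.5,-368). Going down to grip it.

Emit:
carry_out([
  [0,0,0,1,4.5,50,0.6],
  [0,0,0,2,4.5,100,0.6],
  [0,0,0,2,4.5,150,0.6],
  [0,0,0,2,4.5,169,0.6],
  [0,0,0,2,4.5,169,0.6],
])

```text
clock: 15.72
position: [447.0, -367.1, 30.8]
ee_rot: [-0.706, 0.708, 0.001, -0.0]
contact_force: [0.9, 0.7, 1.0]
gripper_width: 68.5
grasp_force: 0.0
```

Emit:
carry_out([
  [0,0,0,0,0,0,0.2],
  [0,0,0,0,0,0,0],
  [0,0,0,0,0,0,-0.3],
  [0,0,0,0,0,0,-0.3],
  [0,0,0,0,0,0,-0.3],
])

```text
clock: 16.35
position: [447.6, -368.9, 33.4]
ee_rot: [-0.706, 0.709, -0.002, 0.001]
contact_force: [-0.3, 2.4, 5.8]
gripper_width: 38.8
grasp_force: 60.1
```

Gripped at 60 N and 38.8 mm, as expected for the cap. Lifting and carrying it back.

Emit:
carry_out([
  [0,0,0,0,0,-30,-0.3],
  [0,0,0,0,0,-85,-0.3],
  [0,0,0,0,0,-145,-0.3],
  [0,0,0,0,0,-205,-0.3],
  [0,0,0,0,0,-250,-0.3],
])

```text
clock: 16.98
position: [446.3, -368.6, 285.3]
ee_rot: [-0.705, 0.709, -0.002, 0.001]
contact_force: [0.1, -0.5, -1.3]
gripper_width: 38.5
grasp_force: 60.4
```

Emit:
carry_out([
  [0,0,0,-50,-10,0,-0.3],
  [0,0,0,-105,-20,0,-0.3],
  [0,0,0,-160,-30,0,-0.3],
  [0,0,0,-215,-40,0,-0.3],
  [0,0,0,-270,-52,0,-0.3],
])

```text
clock: 17.6
position: [499.4, -97.1, 282.2]
ee_rot: [-0.705, 0.709, -0.0, 0.001]
contact_force: [0.8, -0.8, -0.6]
gripper_width: 38.9
grasp_force: 60.4
```

Emit:
carry_out([
  [0,0,0,-50,-10,0,-0.3],
  [0,0,0,-105,-20,0,-0.3],
  [0,0,0,-160,-30,0,-0.3],
  [0,0,0,-188,-36,0,-0.3],
  [0,0,0,-188,-36,0,-0.3],
])

```text
clock: 18.23
position: [536.5, 90.7, 281.5]
ee_rot: [-0.706, 0.708, 0.0, 0.0]
contact_force: [-0.2, -0.6, -0.4]
gripper_width: 38.5
grasp_force: 60.4
```

```bash
python3 -c "
from h import *
im=snap('wrist','w6.png'); to([536,92,262])
print(proj(im,[536,92,217]))
cv2.imwrite('pics/w6c.png',cv2.resize(im['color'][150:350,130:390],(780,600),interpolation=cv2.INTER_CUBIC))"
```

```text
at [536.3  89.6 281.5] clk 18.275 F [-0.6 -0.3  0.2] j6 -0.47
turn [ 0.     0.    -0.004] shift [-2.4  0.3 19.5]
[255.37784239 207.86001732]
```

View pics/w6c.png

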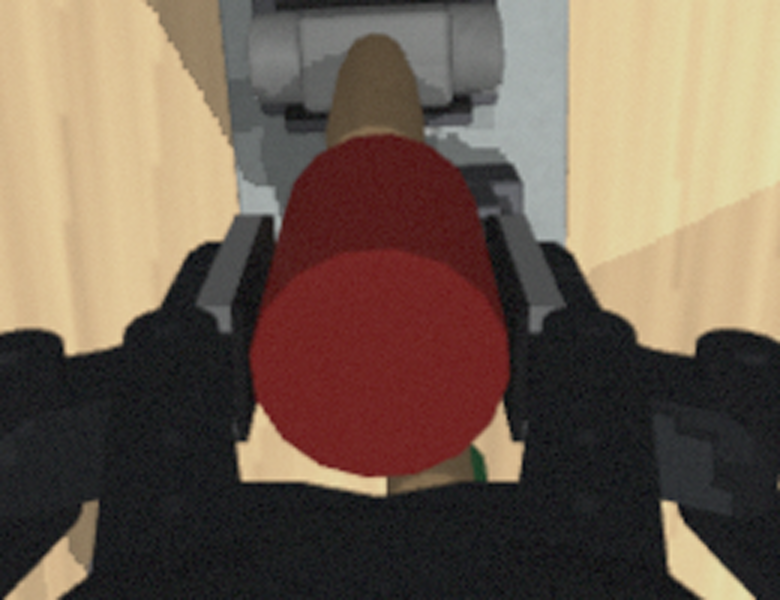

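The crop shows the held cap's top centred at native (257,271) and the handle below it on column ~255. I'll compute the cap offset with the same camera.

```bash
python3 -c "
from h import *
im=get_image('wrist'); s=read_state()['position']; print(s)
print('cap',onz(im,257,271,s[2]+21.6)-s)
print('handle X at mid',onz(im,255.3,150+135/3,200))
d=np.array(im['position']);print(d-s)
# tip from w4 pose: same tool attitude, TCP (537.9,93,330)
im['position']=d-s+np.array([537.9,93,330]); print('tip',onz(im,256.8,187.2,217))
"
```

```text
[536.18492674  88.81282371 281.55228026]
cap [-1.3931033   0.52900488 21.6       ]
handle X at mid [535.79432748  86.06332967 200.        ]
[ -1.10872897 -66.88380152 128.2396806 ]
tip [536.23520892  92.46605499 217.        ]
```

Emit:
carry_out([
  [0,0,0,-3.2,-0.8,0,-0.3],
  [0,0,0,-3.2,-0.8,24,-0.3],
  [0,0,0,-3.2,-0.8,32,-0.3],
  [0,0,0,-3.2,-0.8,36,-0.3],
  [0,0,0,-3.2,-0.8,38,-0.3],
])

```text
clock: 18.95
position: [537.7, 92.1, 243.7]
ee_rot: [-0.705, 0.709, -0.0, 0.0]
contact_force: [0.2, -0.9, -0.5]
gripper_width: 38.7
grasp_force: 60.4
```

Emit:
carry_out([
  [0,0,0,0,0,5,-0.3],
  [0,0,0,0,0,10,-0.3],
  [0,0,0,0,0,15,-0.3],
  [0,0,0,0,0,15,-0.3],
])

```text
clock: 19.45
position: [537.1, 92.2, 227.8]
ee_rot: [-0.705, 0.709, 0.0, -0.001]
contact_force: [-0.5, 0.7, -0.3]
gripper_width: 38.9
grasp_force: 60.4
```

Emit:
carry_out([
  [0,0,0,0,0,6,-0.3],
  [0,0,0,0,0,12,-0.3],
  [0,0,0,0,0,18,-0.3],
  [0,0,0,0,0,20,-0.3],
  [0,0,0,0,0,20,-0.3],
])

```text
clock: 20.08
position: [537.1, 92.0, 207.9]
ee_rot: [-0.705, 0.709, 0.0, -0.001]
contact_force: [0.5, -1.2, -1.6]
gripper_width: 38.3
grasp_force: 60.3
```

Emit:
carry_out([
  [0,0,0,0,0,2,-0.3],
  [0,0,0,0,0,4,-0.3],
  [0,0,0,0,0,4,-0.3],
])

```text
clock: 20.45
position: [537.3, 92.0, 204.3]
ee_rot: [-0.705, 0.709, -0.0, -0.0]
contact_force: [-0.2, -2.7, 0.0]
gripper_width: 38.3
grasp_force: 60.5
```

Emit:
carry_out([
  [0,0,0,0,0,1.5,-0.3],
  [0,0,0,0,0,3,-0.3],
  [0,0,0,0,0,3,-0.3],
])

```text
clock: 20.82
position: [538.7, 92.1, 203.3]
ee_rot: [-0.706, 0.709, -0.001, 0.001]
contact_force: [0.1, -3.8, 7.5]
gripper_width: 38.5
grasp_force: 61.2
```

Contact at z≈203.4, exactly the home height. Releasing and backing off.

Emit:
carry_out([
  [0,0,0,0,1,-1,0.2],
  [0,0,0,0,1,-1,0.5],
  [0,0,0,0,1,-1,0.6],
  [0,0,0,0,1,-1,0.6],
])

```text
clock: 21.32
position: [536.3, 92.5, 202.0]
ee_rot: [-0.705, 0.709, 0.0, -0.0]
contact_force: [-0.7, -0.2, -0.3]
gripper_width: 68.5
grasp_force: 0.0
```

Emit:
carry_out([
  [0,0,0,0,0,-20,0.6],
  [0,0,0,0,0,-70,0.6],
  [0,0,0,0,0,-125,0.6],
  [0,0,0,0,0,-125,0.6],
  [0,0,0,0,0,-125,0.6],
])

```text
clock: 21.95
position: [535.9, 92.3, 326.6]
ee_rot: [-0.705, 0.709, 0.001, -0.0]
contact_force: [0.4, 0.6, -0.5]
gripper_width: 68.1
grasp_force: 0.0
```

```bash
python3 -c "
from h import *
im=snap('wrist'); a=snap('scene'); to([537,92,330])
print(proj(im,[537,92,225]))
o=np.zeros((400,800,3),np.uint8)
o[:,:400]=cv2.resize(im['color'][130:290,175:335],(400,400)); 
o[:,400:]=cv2.resize(a['color'][140:260,190:310],(400,400),interpolation=cv2.INTER_CUBIC)
cv2.imwrite('pics/f.png',o)"
```

```text
at [535.7  92.1 325.6] clk 22.05 F [-0.7 -0.2 -0.1] j6 -0.47
turn [ 0.003 -0.001 -0.005] shift [ 0.1 -1.3 -4.4]
[253.44503042 191.72365139]
```

View pics/f.png

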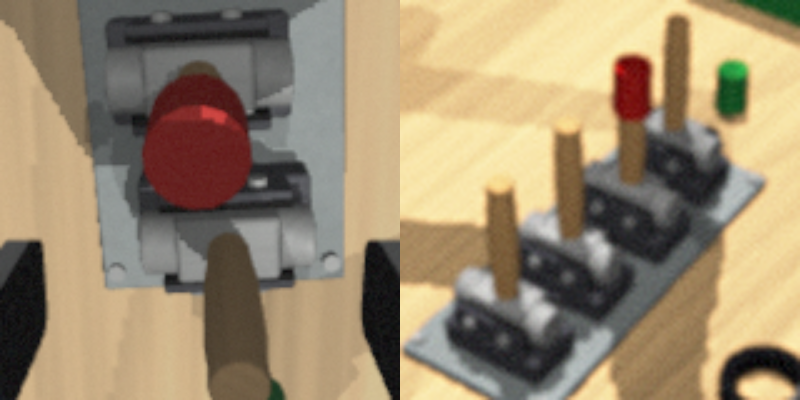

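The picture shows the red cap upright on the third handle, the green cap untouched, and the gripper clear. Handing in.

```bash
python3 -c "
from h import *
print(job_done())"
```

```text
the job is handed in; nothing more can be done
None
```

The third hammer from the robot's right (handle at about x 537, y 92) is the loose one: it swung freely under 2 N while the other three pushed back rigidly. The red cap is fully home on it and released, with the green cap untouched; I handed the job in at about 22 s, and no verdict came back.

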